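Cam the loose gable section tight against the model house

ROBOT

A 6-joint arm with a two-finger parallel gripper is mounted at the origin on the work surface. World frame = base frame: x ahead of the robot, y to its left, z up, the work surface at z = 0. Lengths are in mm, angles in rad, forces in N, time in s.
With the tool pointing down it reaches from about 275 to 725 mm from the base axis. Payload 5.6 kg.
Tool frame: the origin (TCP) lies between the finger pads; the fingertips stand 25 mm ahead of it and the grasp point (between the pads) lies 6 mm ahead of it; z points along the fingers, y is the line along which they close (so a half turn about z gives the same grasp; the last joint's range is limited). The gripper opens to 85 mm and grips with 20 to 120 N. Pads are 22 mm wide; open, the fingers measure 114 mm over their backs; the gripper's body (76 mm by 85 mm) begins 54 mm behind the grasp point. The pads swing forward as they close: fully open they stand 13 mm farther back than shut.
Start: joints at [1.623, 0.255, 0.108, 0, -1.424, -0.285], TCP at [126.859, 535.163, 256.283] pointing down, gripper open.
Joint ranges: [-2.95, 2.95], [-1.21, 1.97], [-1.09, 1.5], [-2.87, 1.71], [-2.94, -0.07], [-3.05, 3.05]. Speed limits (rad/s): [2.57, 2.57, 3.14, 3.14, 3.14, 3.14].

INTERFACE

Orientations are given as a rotation vector (axis times angle).
In Python, from station import sensors, cams, arm gives the robot as it stands.
- The arm moves only by the tool apply_moves, never from a script. Its arguments are lists of equal length, an entry for each row: "translation": the shift along the world's x, y, z in units of 20 cm (1.0 is 20 cm), a list of three; "rotation": the turn, a rotation vector about the world's x, y, z in units of 45 degrees (1.0 is 45 degrees), a list of three; "gripper": the opening, from 0 (shut) to 1 (fully open). A call has 1 to 12 rows; each row is the pose to reach, as a shift and turn from the pose commanded when the call began; what a row does not reach only later rows make up. A row lasts 1/10 s, in which the tool goes at most 50 mm and 8.59 degrees, less where a joint would pass 70% of its speed; a pose out of reach is approached as far as the arm can. A call with a number of a shift or a turn outside -1 to 1 is refused whole. A call with a gripper value outside its range is refused whole. The fingers move at their own pace and stop on an object; "squeeze" is the grip in N (left out, the last holds). Time passes only in rows, so rows that repeat a pose let the fingers close. It gives the time, the measured TCP pose, the force, the opening and the grip force at its end, in the units of the state.
- sensors.read_state(): the state, without advancing time (a new reading comes with each control period).
- cams.camera(name): name is "scene" or "top" or "wrist"; returns the picture (480x640x3 uint8, red, green, blue); there is no depth.
- cams.camera_info(name): a dict with "fx", "fy", "cx", "cy" (pixels), "R" (3x3) and "t" (3): a world point X has camera coordinates R X + t. Camera axes: x right, y down, z forward; pixel columns grow to the right and rows downward; lengths in mm; the calibration is good to about 2 mm. A picture is of the moment at which its call begins: read the wrist's pose just before it. camera_info takes no time and is no camera call; for the wrist camera it gives the pose at the moment of the call.
- arm.close_job(): hands the job in; it is judged then, once.
The state is a dict: "time": time; "qpos": joint angles; "qvel": joint speeds; "joint_efforts": joint torques, N m; "ee_pos": TCP position; "orientation": TCP orientation; "contact_force": force on the tool from outside, world axes, zero at the start; "moment": the same for the moment, N m; "finger_gap": finger opening in mm; "grasp_force": force on a finger pad.
Only numpy, scipy, OpenCV 4.12 (cv2) and the standard library are available. Lean on these libraries where they do the work, as an engineer would, in place of code of your own. Each camera call takes 0.05 s, during which the arm holds its last target. There are 200 camera calls.

TASK

Stand the loose blue house section with the pitched roof upright in the open bay of the plywood joining jig, its ridge in line with the fixed half of the house. Then turn the jig's cam handle clockwise a full quarter turn to its stop, so that the jaw pushes the section tight against the fixed half, and let go of everything.

Things in the scene. Friction and masses are not known exactly. Their poses are not given: they have to be found in the camera images.
- gable_center (a point): Centre of the loose gabled house section (33 mm above its underside): rigid blue block, 60 mm long (x, along the ridge), 44 wide (y), 66 high (z); upright walls to 44 mm, then a 45 degree grey roof, no overhang; about 0.09 kg; either way round fits. It stands beside the jig. Not to be used: the flat-roofed garage block (47 mm high) on the jig's other side and the thin square tower.
- bay (a point): Middle of the jig's open bay, on its plywood board (268 x 124 mm, fixed, 12 mm thick). x points along the board from cam to fixed house half, y across, z up. The half (44 mm wide, 66 high, ridge on y = 0) ends at x = +42.5 mm; the jaw's face (90 mm wide, 37 high) is at x = -44 mm at cam 0 and advances 16.6 mm per rad. The board's sides are open. Cam home: section centre at x = 12.5 mm.
- cam (a joint): Angle of the cam handle about its vertical axis, rad: 0 open (bar across the board), growing clockwise seen from above to the stop at 1.57 (bar along the board). Starts between 0 and 0.12. Light friction, about 0.06 Nm; it stays where it is left, and the jaw follows it.
- cam_grip (a point): Grip point of the cam handle, on its turning axis, 60 mm above the counter, 90 mm from the bay's middle towards the bay's -x. The handle is a black bar 58 mm long (y of this point, which turns with it), 14 mm thick (x), from 44 to 72 mm above the counter. Below it is an off-centre wooden cam disc, 76 mm across, top 32 mm above the counter.
Things that resemble listed ones, but are neither listed nor needed, are in the scene too. Leave any purple look-alike of the part that bears gable_center alone.

How it is judged (in metres and radians):
On the way, in this order (a step that is already met when the one before it is completed fails the run):
1. the gabled section stands upright in the bay, in line with the fixed half, while the cam is still open (value of joint cam below 0.4 rad and x of gable_center in the frame of bay between -0.02 and 0.02 m and y of gable_center in the frame of bay between -0.012 and 0.012 m and z of gable_center in the frame of bay between 0.028 and 0.038 m and angle between gable_center's own z axis and vertical below 0.15 rad and angle between the x axis of gable_center and the x axis of bay, either way round below 0.19 rad), for 0.2 s.
2. the cam is turned home and the section is drawn tight against the fixed half (value of joint cam above 1.39 rad and x of gable_center in the frame of bay between 0.009 and 0.017 m and y of gable_center in the frame of bay between -0.012 and 0.012 m and z of gable_center in the frame of bay between 0.028 and 0.038 m and angle between gable_center's own z axis and vertical below 0.15 rad and angle between the x axis of gable_center and the x axis of bay, either way round below 0.19 rad), for 0.2 s.
At the end, for the whole second after the job is handed in: The cam is at its stop (within 10 degrees of the full quarter turn), and the gabled section stands upright on the jig board (within 5 mm in height and 8 degrees of tilt), ridge within 12 mm of the bay's centre line and 11 degrees of its direction, its joining end within 3.5 mm of the fixed half (all of step 2); the robot touches nothing.
It also fails if it takes over 54 s, if anything falls off the work surface, if the arm or the gripper's body presses on something with over 40 N, if the wrist force passes 120 N, or if a joint passes its speed limit or range.

## Working session

There is one attempt and no reset: what is moved stays moved. The work goes in short steps, Python scripts to look and compute and a tool call to move; the robot and the scene stay as the last step left them, time stands still between calls to the robot, and variables do not carry over. Pictures are saved under pics/ and viewed, at most 10 in all, crops included, and the job is handed in when it is done.

Besides the shell and the picture viewer there is one more tool, called after ">>>" in YAML: its name, and indented under it one key for each argument. apply_moves: Moves the arm, as the interface text tells. Its arguments: {"type":"object","properties":{"translation":{"type":"array"},"rotation":{"type":"array"},"gripper":{"type":"array"},"squeeze":{"type":"number"}},"required":["translation","rotation","gripper"]}

```bash
mkdir -p pics; python3 - <<'E'
from station import sensors,cams
import cv2
s=sensors.read_state();print(s['time'],s['ee_pos'],s['orientation'],s['finger_gap'])
for n in('top','scene'):
    cv2.imwrite(f'pics/{n}0.png',cams.camera(n)[:,:,::-1]);i=cams.camera_info(n);print(n,i)
E
```

```text
0.0 [126.73063182 534.73375638 255.4013502 ] [ 3.11844319e+00 -3.64792976e-01 -2.43234745e-04] 85.53521708291957
top {'fx': 540.4611155403559, 'fy': 540.4611155403559, 'cx': 314.2230847384833, 'cy': 231.48415982518097, 'R': array([[ 0.02336165, -0.99971262, -0.00537668],
       [-0.99021059, -0.02239863, -0.13777262],
       [ 0.1376126 ,  0.00854264, -0.99044929]]), 't': array([3.29271092e-01, 4.87878616e+02, 9.73361733e+02])}
scene {'fx': 522.388085343991, 'fy': 522.388085343991, 'cx': 324.3762070558622, 'cy': 239.9147091335206, 'R': array([[-0.44518337,  0.89543813,  0.00152202],
       [ 0.5311111 ,  0.26541927, -0.80465745],
       [-0.72092494, -0.35741175, -0.59373737]]), 't': array([ 184.20891863, -197.76845285, 1459.85589224])}
```

View pics/top0.png

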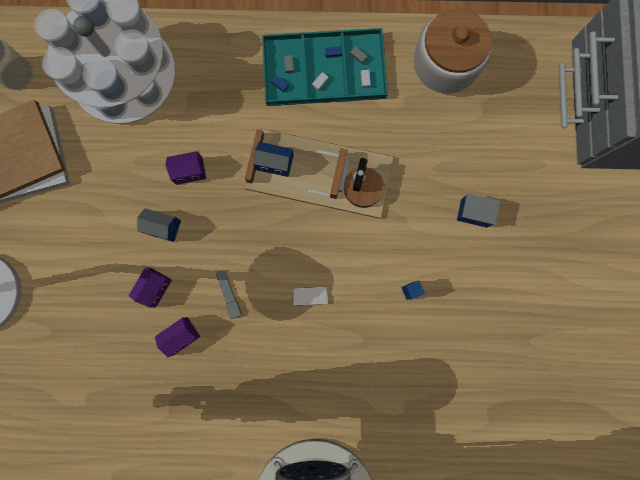

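View pics/scene0.png

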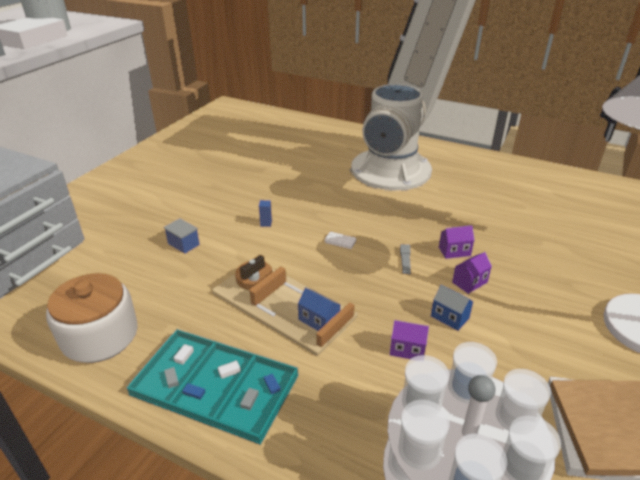

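The top view shows the gabled section at about (159,225), the jig's fixed half at (272,157), and the cam handle at (361,175). The purple look-alikes are at (185,168), (150,287) and (177,337), and the garage is at (479,210). I'll enlarge the two areas that matter.

```bash
python3 - <<'E'
import cv2,numpy as np
im=cv2.imread('pics/top0.png')
a=cv2.resize(im[195:255,120:200],None,fx=10,fy=10,interpolation=cv2.INTER_CUBIC)
b=cv2.resize(im[120:225,240:400],None,fx=5,fy=5,interpolation=cv2.INTER_CUBIC)
cv2.imwrite('pics/cg.png',a);cv2.imwrite('pics/cj.png',b)
E
```

```text
(no output)
```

View pics/cg.png

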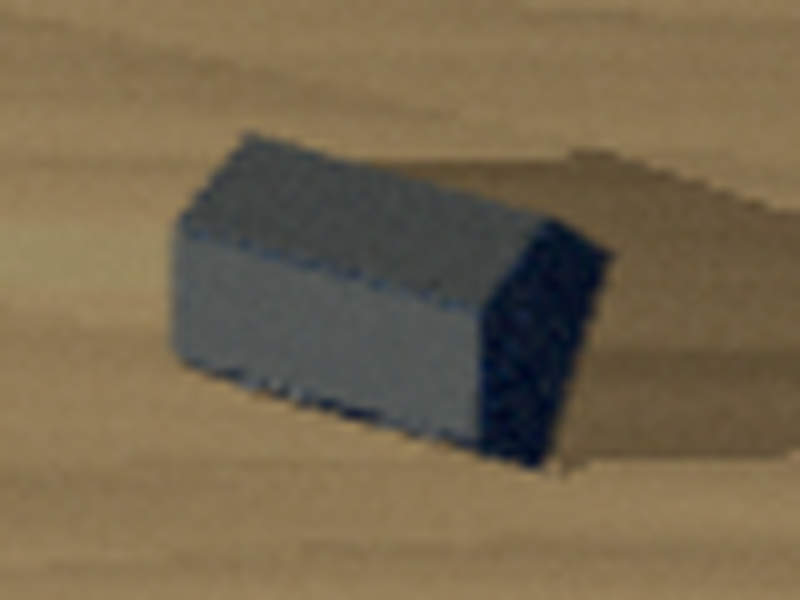

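View pics/cj.png

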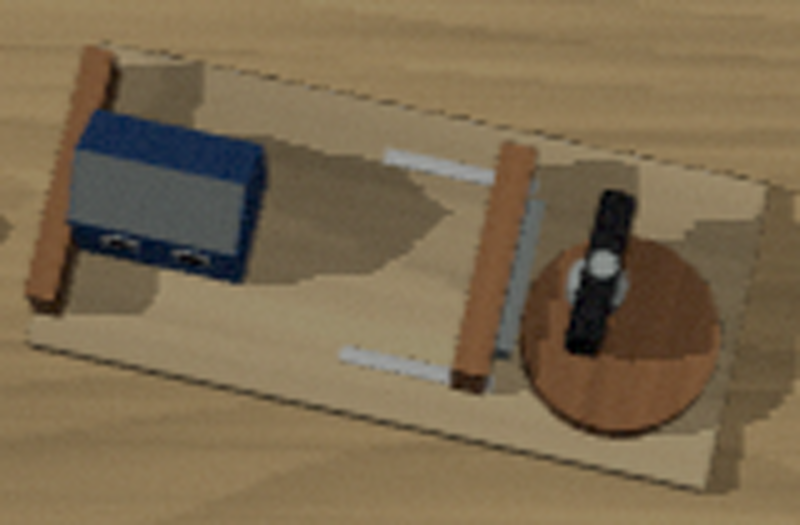

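```bash
cat >fit.py <<'E'
import numpy as np,cv2
from scipy.optimize import least_squares
from station import sensors,cams
I=cams.camera_info('top')
K=np.array([[I['fx'],0,I['cx']],[0,I['fy'],I['cy']],[0,0,1]])
def proj(P,I=I):
    c=np.asarray(P)@I['R'].T+I['t'];return np.c_[I['fx']*c[:,0]/c[:,2]+I['cx'],I['fy']*c[:,1]/c[:,2]+I['cy']]
def unproj(p,z,I=I):
    d=I['R'].T@np.array([(p[0]-I['cx'])/I['fx'],(p[1]-I['cy'])/I['fy'],1]);C=-I['R'].T@I['t'];return C+d*(z-C[2])/d[2]
def place(q,P):
    c,s=np.cos(q[2]),np.sin(q[2]);P=np.asarray(P,float);return np.c_[q[0]+c*P[:,0]-s*P[:,1],q[1]+s*P[:,0]+c*P[:,1],P[:,2]]
def fit(P,px,q0):
    r=least_squares(lambda q:(proj(place(q,P))-px).ravel(),q0);return r.x,r.fun.reshape(-1,2)
E
python3 - <<'E'
from fit import *
np.set_printoptions(precision=2,suppress=True)
f=lambda L,s,o:(np.array(L)+.5)/s-.5+o
px=f([(180,227),(480,305),(250,137),(545,220),(175,362),(478,442),(540,468),(610,255)],10,[120,195])
# gable: x along ridge toward image right
P=[(-30,0,66),(30,0,66),(-30,-22,44),(30,-22,44),(-30,22,44),(30,22,44),(30,22,0),(30,-22,0)]
c=unproj(px.mean(0),40);print(c)
for q0 in[(c[0],c[1],-1.7)]:
    q,r=fit(P,px,q0);print('gable',q,'\n',r)
bx=f([(105,42),(768,183),(705,490),(30,345)],5,[240,120])
w=np.array([unproj(p,12) for p in bx]);print(w)
print('len',np.linalg.norm(w[0]-w[1]),np.linalg.norm(w[2]-w[3]),np.linalg.norm(w[1]-w[2]),np.linalg.norm(w[0]-w[3]))
B=[(134,-62,12),(-134,-62,12),(-134,62,12),(134,62,12)]
q,r=fit(B,bx,(*w.mean(0)[:2],np.arctan2(*(w[0]-w[1])[1::-1])));print('board',q,'\n',r)
for nm,p,z in[('camknob72',(603,263),72),('ridgeL78',(75,150),78),('ridgeR78',(245,185),78),('eave56',(265,145),56),('eave2_56',(235,255),56),('jaw top a 49',(500,143),49),('jaw top b',(455,375),49),('bar a72',(617,190),72),('bar b72',(585,352),72),('base12',(243,283),12)]:
    X=unproj(f(p,5,[240,120]),z);d=X[:2]-q[:2];c,s=np.cos(q[2]),np.sin(q[2]);print(nm,X,'board fr',c*d[0]+s*d[1],-s*d[0]+c*d[1])
E
```

```text
[493.04 297.74  40.  ]
gable [494.69 305.14  -1.74] 
 [[ -1.49   1.16]
 [  0.68  -0.25]
 [ -7.4   23.62]
 [ -5.33  21.61]
 [  5.78 -21.88]
 [  6.87 -23.67]
 [  6.63 -22.46]
 [ -5.61  20.98]]
[[ 692.84  121.44   12.  ]
 [ 641.66 -138.01   12.  ]
 [ 520.4  -114.37   12.  ]
 [ 571.18  145.87   12.  ]]
len 264.457035264116 265.1466013738212 123.55171765267573 124.0914265638499
board [606.56   3.76   1.38] 
 [[-0.93 -0.22]
 [ 0.86  0.08]
 [ 0.73  0.29]
 [-0.68 -0.21]]
camknob72 [593.17 -69.85  72.  ] board fr -74.80751857862344 -1.0588459992546095
ridgeL78 [629.59 123.19  78.  ] board fr 121.62922376970565 0.43496166605888575
ridgeR78 [617.83  60.9   78.  ] board fr 58.245902399211346 -0.03950640888206003
eave56 [639.52  55.25  56.  ] board fr 56.8836409090065 -22.414983208189426
eave2_56 [597.28  65.14  56.  ] board fr 58.444736360881656 20.94646109647052
jaw top a 49 [644.3  -32.47  49.  ] board fr -28.262624405413618 -44.01882448483184
jaw top b [555.27 -17.3   49.  ] board fr -30.55458078691401 46.260018498517745
bar a72 [620.61 -74.64  72.  ] board fr -74.21464933007559 -28.91103940562329
bar b72 [559.98 -63.72  72.  ] board fr -75.19496478427129 32.68634433792807
base12 [597.45  64.52  12.  ] board fr 57.866250871275824 20.660483644956877
```

```bash
python3 - <<'E'
from fit import *
from scipy.spatial.transform import Rotation as Rn
np.set_printoptions(precision=3,suppress=True)
f=lambda L,s,o:(np.array(L)+.5)/s-.5+o
px=f([(180,227),(480,305),(250,137),(545,220),(175,362),(478,442),(540,468),(610,255)],10,[120,195])
P=np.array([(-30,0,66),(30,0,66),(-30,-22,44),(30,-22,44),(-30,22,44),(30,22,44),(30,22,0),(30,-22,0)])*[1,-1,1]
q,r=fit(P,px,(494,305,-1.74));print('gable',q,q[2]+np.pi,'\n',r)
b=np.array([606.56,3.76]);u=np.array([np.cos(1.38),np.sin(1.38)])
print('bay',b+15.3*u,'cam',b+(15.3-90)*u)
s=sensors.read_state();M=Rn.from_rotvec(s['orientation']).as_matrix();print(s['ee_pos'],M,np.arctan2(M[1,1],M[0,1]))
print('d',(q[:2]-s['ee_pos'][:2]))
E
```

```text
gable [494.972 305.051  -1.814] 1.3280474798078317 
 [[-1.119 -0.087]
 [ 0.436  0.694]
 [-0.575 -0.416]
 [ 0.722 -0.37 ]
 [-0.322 -0.298]
 [ 0.335  0.153]
 [ 0.399  0.393]
 [ 0.156 -0.099]]
bay [609.462  18.782] cam [592.394 -69.584]
[126.753 534.801 255.524] [[ 0.973 -0.231 -0.   ]
 [-0.231 -0.973 -0.002]
 [ 0.     0.002 -1.   ]] -1.8036737006742138
d [ 368.219 -229.749]
```

>>> apply_moves:
  translation:
    - [0.92,-0.575,0]
    - [0.92,-0.575,0]
    - [0.92,-0.575,0]
    - [0.92,-0.575,0]
    - [0.92,-0.575,0]
    - [0.92,-0.575,0]
    - [0.92,-0.575,0]
  rotation:
    - [0,0,-1]
    - [0,0,-1]
    - [0,0,-1]
    - [0,0,-1]
    - [0,0,-1]
    - [0,0,-1]
    - [0,0,-1]
  gripper: [1,1,1,1,1,1,1]
  squeeze: 30

```text
time: 0.8
ee_pos: [311.3, 419.5, 255.9]
orientation: [2.741, -1.533, -0.0]
contact_force: [0.9, -0.3, 0.4]
finger_gap: 85.4
grasp_force: 0.0
```

>>> apply_moves:
  translation:
    - [0.92,-0.575,-0.4]
    - [0.92,-0.575,-0.4]
    - [0.92,-0.575,-0.4]
    - [0.92,-0.575,-0.4]
    - [0.92,-0.575,-0.4]
    - [0.92,-0.575,-0.4]
    - [0.92,-0.575,-0.4]
    - [0.92,-0.575,-0.4]
    - [0.92,-0.575,-0.4]
  rotation:
    - [0,0,-1]
    - [0,0,-1]
    - [0,0,-1]
    - [0,0,-1]
    - [0,0,-1]
    - [0,0,-1]
    - [0,0,-1]
    - [0,0,-1]
    - [0,0,-1]
  gripper: [1,1,1,1,1,1,1,1,1]

```text
time: 1.7
ee_pos: [494.4, 306.0, 176.7]
orientation: [-1.951, 2.461, 0.0]
contact_force: [-0.2, -0.1, 0.0]
finger_gap: 85.5
grasp_force: 0.0
```

```bash
python3 - <<'E'
from fit import *
from scipy.spatial.transform import Rotation as Rn
np.set_printoptions(precision=3,suppress=True)
s=sensors.read_state();M=Rn.from_rotvec(s['orientation']).as_matrix();print(s['time'],s['qpos'],s['ee_pos'],s['qvel'],np.arctan2(M[1,1],M[0,1]),M[:,2])
cv2.imwrite('pics/w1.png',cams.camera('wrist')[:,:,::-1])
W=cams.camera_info('wrist')
print(proj(place((494.97,305.05,-1.814),[(-30,0,66),(30,0,66)]),W))
E
```

```text
1.7 [ 0.823  0.351  0.038 -0.    -1.257 -1.053] [494.358 305.974 176.71 ] [-0.001 -0.003 -0.001  0.001 -0.001 -0.006] 2.9115659610879887 [ 0.     0.001 -1.   ]
[[319.098 289.218]
 [320.41  194.924]]
```

View pics/w1.png

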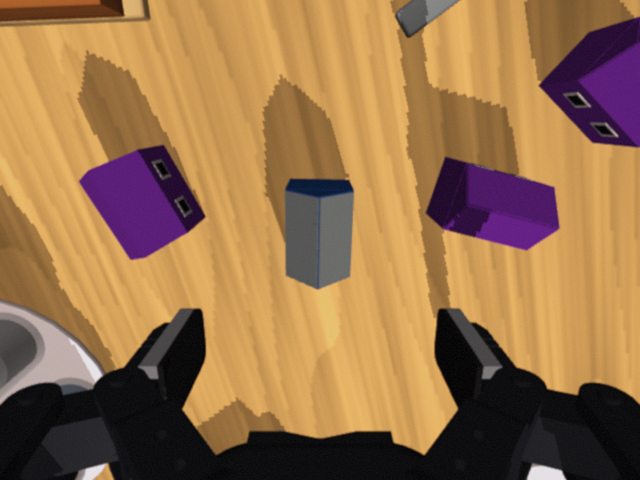

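The wrist view shows the section's ridge from (318,288) to (320,194), which matches my estimate. The purple blocks beside it are close, so I narrow the opening, descend and grip.

>>> apply_moves:
  translation:
    - [0,0,-0.1]
    - [0,0,-0.3]
    - [0,0,-0.5]
    - [0,0,-0.69]
    - [0,0,-0.69]
    - [0,0,-0.69]
    - [0,0,-0.69]
    - [0,0,-0.69]
    - [0,0,-0.69]
    - [0,0,-0.69]
    - [0,0,-0.69]
  rotation:
    - [0,0,0]
    - [0,0,0]
    - [0,0,0]
    - [0,0,0]
    - [0,0,0]
    - [0,0,0]
    - [0,0,0]
    - [0,0,0]
    - [0,0,0]
    - [0,0,0]
    - [0,0,0]
  gripper: [0.8,0.8,0.8,0.8,0.8,0.8,0.4,0.4,0.4,0.4,0.4]
  squeeze: 30

```text
time: 2.85
ee_pos: [496.2, 306.5, 41.1]
orientation: [-1.946, 2.46, 0.0]
contact_force: [-1.7, 1.1, 7.0]
finger_gap: 43.6
grasp_force: 31.9
```

>>> apply_moves:
  translation:
    - [0,0,0.1]
    - [0,0,0.3]
    - [0,0,0.5]
    - [0,0,0.69]
    - [0,0,0.69]
    - [0,0,0.69]
  rotation:
    - [0,0,0]
    - [0,0,0]
    - [0,0,0]
    - [0,0,0]
    - [0,0,0]
    - [0,0,0]
  gripper: [0.4,0.4,0.4,0.4,0.4,0.4]

```text
time: 3.45
ee_pos: [495.0, 305.6, 177.9]
orientation: [-1.946, 2.462, 0.002]
contact_force: [-1.0, 0.9, -2.2]
finger_gap: 43.5
grasp_force: 31.0
```

```bash
python3 - <<'E'
from fit import *
from scipy.spatial.transform import Rotation as Rn
np.set_printoptions(precision=3,suppress=True)
s=sensors.read_state();M=Rn.from_rotvec(s['orientation']).as_matrix();print(s['time'],s['ee_pos'],np.arctan2(M[1,1],M[0,1]),s['contact_force'])
cv2.imwrite('pics/w2.png',cams.camera('wrist')[:,:,::-1])
W=cams.camera_info('wrist')
for z in(28,30,32,34):print(z,proj(place((*s['ee_pos'][:2],np.arctan2(M[1,1],M[0,1])+np.pi/2),[(-30,0,s['ee_pos'][2]+z),(30,0,s['ee_pos'][2]+z)]),W).ravel())
E
```

```text
3.45 [495.047 305.564 177.898] 2.9086174341266284 [-1.038  0.864 -2.22 ]
28 [320.725 497.408 320.968 311.402]
30 [320.746 503.888 320.998 315.359]
32 [320.767 510.591 321.029 319.479]
34 [320.789 517.53  321.061 323.771]
```

View pics/w2.png

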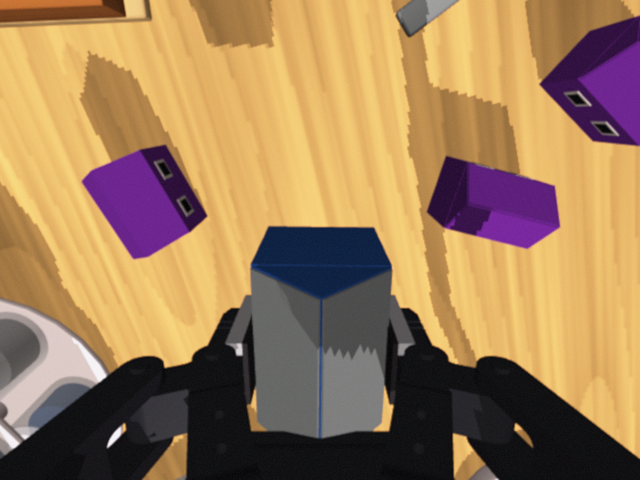

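The section is held. Its front apex is at (321,298), the eaves are at (251,267) and (391,267), and the bottom corners are at (270,228) and (375,228). I'll fit its pose in the hand.

```bash
python3 - <<'E'
from fit import *
np.set_printoptions(precision=3,suppress=True)
s=sensors.read_state();e=s['ee_pos'];W=cams.camera_info('wrist');yaw=2.9086-np.pi/2
px=np.array([(321,298),(251,267),(391,267),(270,228),(375,228)])
# which ridge end is in front: test both
cw=-W['R'].T@W['t'];print('cam rel',cw-e, W['fx'])
for sg in(1,-1):
  P=np.array([(30,0,33),(30,22,11),(30,-22,11),(30,22,-33),(30,-22,-33)])*[sg,-sg if 0 else sg,1]
  def res(p):
    c,t=np.cos(p[2]),np.sin(p[2]);Q=np.c_[c*P[:,0]+t*P[:,2],P[:,1],-t*P[:,0]+c*P[:,2]]+[p[0],0,p[1]]
    Q=place((e[0],e[1],yaw),Q)+[0,0,e[2]];return (proj(Q,W)-px).ravel()
  r=least_squares(res,[0,0,0]);print(sg,r.x,r.cost);print(r.fun.reshape(-1,2))
print('top picture check'); 
E
```

```text
cam rel [-16.576 -73.466 116.588] 395.1200003660417
1 [ 272.931 -836.569    1.163] 10552.999960090412
[[ -1.196 -27.784]
 [ 77.144  -5.148]
 [-79.536  -5.149]
 [ 58.107  17.234]
 [-63.499  17.233]]
-1 [  0.263 -10.367   0.004] 3.8184950884592577
[[ 1.682  0.142]
 [ 1.129 -0.121]
 [ 1.145 -0.115]
 [-0.856  0.039]
 [-1.198  0.049]]
top picture check
```

>>> apply_moves:
  translation:
    - [0.286,-0.717,0]
    - [0.286,-0.717,0]
    - [0.286,-0.717,0]
    - [0.286,-0.717,0]
  rotation:
    - [0,0,0.054]
    - [0,0,0.054]
    - [0,0,0.054]
    - [0,0,0.054]
  gripper: [0.4,0.4,0.4,0.4]

```text
time: 3.9
ee_pos: [552.5, 156.8, 174.8]
orientation: [1.992, -2.424, 0.0]
contact_force: [0.5, 0.5, -1.6]
finger_gap: 43.5
grasp_force: 31.1
```

>>> apply_moves:
  translation:
    - [0.286,-0.717,0]
    - [0.286,-0.717,0]
    - [0.286,-0.717,0]
    - [0.286,-0.717,0]
    - [0.286,-0.717,-0.1]
    - [0.286,-0.717,-0.3]
    - [0.286,-0.717,-0.45]
    - [0.286,-0.717,-0.55]
    - [0.286,-0.717,-0.55]
    - [0.286,-0.717,-0.55]
  rotation:
    - [0,0,0]
    - [0,0,0]
    - [0,0,0]
    - [0,0,0]
    - [0,0,0]
    - [0,0,0]
    - [0,0,0]
    - [0,0,0]
    - [0,0,0]
    - [0,0,0]
  gripper: [0.4,0.4,0.4,0.4,0.4,0.4,0.4,0.4,0.4,0.4]

```text
time: 4.9
ee_pos: [609.0, 18.5, 66.1]
orientation: [2.0, -2.421, -0.0]
contact_force: [1.2, -0.4, -0.5]
finger_gap: 43.9
grasp_force: 31.2
```

```bash
python3 - <<'E'
from fit import *
from scipy.spatial.transform import Rotation as Rn
np.set_printoptions(precision=3,suppress=True)
s=sensors.read_state();M=Rn.from_rotvec(s['orientation']).as_matrix();print(s['time'],s['qpos'],s['ee_pos'],np.arctan2(M[1,1],M[0,1]),s['contact_force'])
cv2.imwrite('pics/w3.png',cams.camera('wrist')[:,:,::-1])
W=cams.camera_info('wrist');print(proj(place((609.46,18.78,1.38),[(42.5,0,78),(42.5,22,56),(42.5,-22,56),(-44,45,49),(-44,-45,49)]),W))
E
```

```text
4.9 [ 0.287  0.49  -0.045  0.    -1.037 -0.477] [609.04   18.49   66.051] 2.9517541251053765 [ 1.182 -0.426 -0.535]
[[322.942 473.594]
 [377.935 425.75 ]
 [267.23  425.531]
 [452.196 209.293]
 [194.512 208.892]]
```

View pics/w3.png

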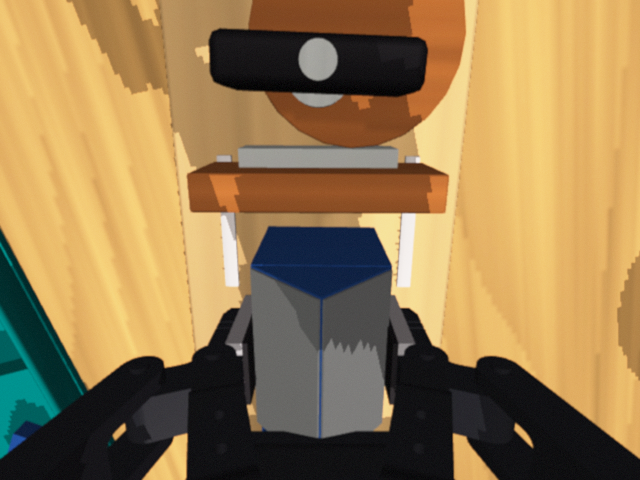

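The wrist view shows the section centred (ridge at column 321) against the jaw (columns 189–447). It is clear of the jaw and in line to about 1 mm, so I lower it.

>>> apply_moves:
  translation:
    - [0,0,-0.02]
    - [0,0,-0.04]
    - [0,0,-0.05]
    - [0,0,-0.055]
    - [0,0,-0.055]
  rotation:
    - [0,0,0]
    - [0,0,0]
    - [0,0,0]
    - [0,0,0]
    - [0,0,0]
  gripper: [0.4,0.4,0.4,0.4,0.4]

```text
time: 5.45
ee_pos: [609.2, 18.3, 55.2]
orientation: [2.0, -2.422, -0.0]
contact_force: [-0.0, -0.1, -0.5]
finger_gap: 43.8
grasp_force: 31.2
```

>>> apply_moves:
  translation:
    - [0,0,-0.005]
    - [0,0,-0.01]
    - [0,0,-0.01]
  rotation:
    - [0,0,0]
    - [0,0,0]
    - [0,0,0]
  gripper: [0.4,0.4,0.4]

```text
time: 5.75
ee_pos: [609.3, 18.4, 53.3]
orientation: [-2.0, 2.422, -0.0]
contact_force: [0.1, -0.2, -1.1]
finger_gap: 43.5
grasp_force: 31.2
```

>>> apply_moves:
  translation:
    - [0,0,-0.005]
    - [0,0,-0.01]
    - [0,0,-0.01]
  rotation:
    - [0,0,0]
    - [0,0,0]
    - [0,0,0]
  gripper: [0.4,0.4,0.4]

```text
time: 6.05
ee_pos: [609.4, 18.3, 53.1]
orientation: [-2.001, 2.422, -0.001]
contact_force: [-5.4, 0.2, 9.3]
finger_gap: 43.7
grasp_force: 32.4
```

>>> apply_moves:
  translation:
    - [0,0,0]
    - [0,0,0]
    - [0,0,0]
    - [0,0,0]
    - [0,0,0]
    - [0,0,0.1]
    - [0,0,0.3]
    - [0,0,0.5]
    - [0,0,0.6]
    - [0,0,0.6]
  rotation:
    - [0,0,0]
    - [0,0,0]
    - [0,0,0]
    - [0,0,0]
    - [0,0,0]
    - [0,0,0]
    - [0,0,0]
    - [0,0,0]
    - [0,0,0]
    - [0,0,0]
  gripper: [0.75,0.75,0.75,0.75,0.75,0.75,0.75,0.75,0.75,0.75]

```text
time: 7.05
ee_pos: [611.2, 18.5, 175.5]
orientation: [-1.997, 2.417, -0.006]
contact_force: [-0.9, -0.3, -0.0]
finger_gap: 64.2
grasp_force: 0.0
```

```bash
python3 - <<'E'
from fit import *
np.set_printoptions(precision=3,suppress=True)
s=sensors.read_state();print(s['time'],s['ee_pos'])
cv2.imwrite('pics/w4.png',cams.camera('wrist')[:,:,::-1])
W=cams.camera_info('wrist');print(proj(place((609.46,18.78,1.38),[(-30,0,78),(30,0,78),(42.5,0,78),(-90,0,72),(-90,29,72),(-90,-29,72)]),W))
np.savez('w4.npz',**W)
E
```

```text
7.05 [611.238  18.527 175.468]
[[322.916 201.935]
 [322.598 301.678]
 [322.538 320.558]
 [323.229  84.926]
 [379.649  84.955]
 [266.856  84.897]]
```

View pics/w4.png

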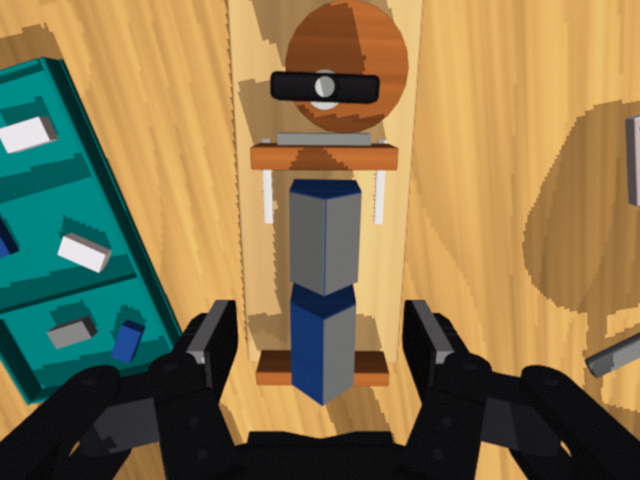

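The section stands in line: its ridge is at columns 324–325 and the fixed ridge at 323, with the section about 4 mm towards the jaw. The cam knob is at (325,87) and the bar is nearly square to the board. Next is the handle.

>>> apply_moves:
  translation:
    - [-0.045,-0.22,0]
    - [-0.045,-0.22,0]
    - [-0.045,-0.22,0]
    - [-0.045,-0.22,0]
    - [-0.045,-0.22,0]
    - [-0.045,-0.22,0]
  rotation:
    - [0,0,0.98]
    - [0,0,0.98]
    - [0,0,0.98]
    - [0,0,0.98]
    - [0,0,0.98]
    - [0,0,0.98]
  gripper: [0.33,0.33,0.33,0.33,0.33,0.33]

```text
time: 7.7
ee_pos: [599.5, -25.7, 169.7]
orientation: [2.764, -1.491, -0.004]
contact_force: [-0.3, -0.3, -0.1]
finger_gap: 27.9
grasp_force: 0.0
```

>>> apply_moves:
  translation:
    - [-0.045,-0.22,0]
    - [-0.045,-0.22,0]
    - [-0.045,-0.22,0]
    - [-0.045,-0.22,0]
    - [-0.045,-0.22,0]
    - [-0.045,-0.22,0]
    - [-0.045,-0.22,0]
    - [-0.045,-0.22,0]
  rotation:
    - [0,0,0.98]
    - [0,0,0.98]
    - [0,0,0.98]
    - [0,0,0.98]
    - [0,0,0.98]
    - [0,0,0.98]
    - [0,0,0.98]
    - [0,0,0.98]
  gripper: [0.33,0.33,0.33,0.33,0.33,0.33,0.33,0.33]

```text
time: 8.5
ee_pos: [591.1, -69.6, 170.9]
orientation: [3.121, -0.354, -0.001]
contact_force: [0.2, 0.7, 0.6]
finger_gap: 28.2
grasp_force: 0.0
```

```bash
python3 - <<'E'
from fit import *
from scipy.spatial.transform import Rotation as Rn
np.set_printoptions(precision=3,suppress=True)
s=sensors.read_state();M=Rn.from_rotvec(s['orientation']).as_matrix();print(s['time'],s['qpos'],s['ee_pos'],np.arctan2(M[1,1],M[0,1])+2*np.pi,M[:,2],s['finger_gap'])
cv2.imwrite('pics/w5.png',cams.camera('wrist')[:,:,::-1])
W=cams.camera_info('wrist');print(proj(place((609.46,18.78,1.38),[(-90,0,72),(-90,29,72),(-90,-29,72)]),W))
W4=dict(np.load('w4.npz'))
for p in((325,87),(272,85),(379,88)):print(unproj(p,72,W4))
E
```

```text
8.5 [ 0.145  0.381  0.068 -0.    -1.258  1.2  ] [591.1   -69.601 170.919] 4.486722354523277 [-0.001 -0.    -1.   ] 28.235016775154634
[[320.37  251.936]
 [321.98  297.585]
 [318.635 202.708]]
[591.683 -68.434  72.   ]
[618.278 -74.537  72.   ]
[564.459 -62.698  72.   ]
```

View pics/w5.png

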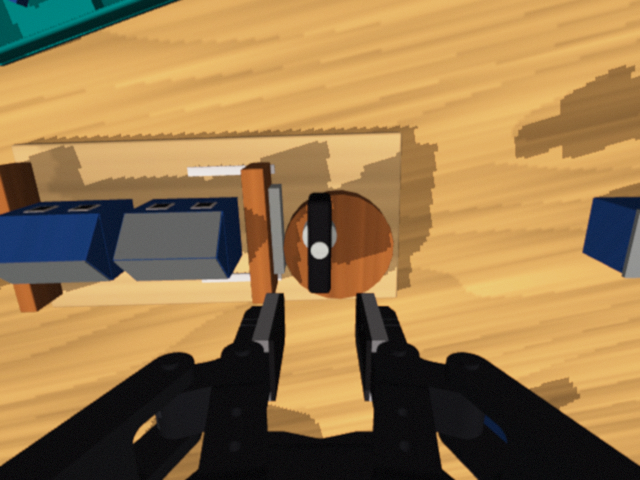

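The bar is vertical in the image at column 319, with the knob at (319,250) as predicted. I descend and grip it.

>>> apply_moves:
  translation:
    - [0,0,-0.15]
    - [0,0,-0.3]
    - [0,0,-0.43]
    - [0,0,-0.505]
    - [0,0,-0.505]
    - [0,0,-0.505]
    - [0,0,-0.505]
    - [0,0,-0.505]
    - [0,0,-0.505]
  rotation:
    - [0,0,0]
    - [0,0,0]
    - [0,0,0]
    - [0,0,0]
    - [0,0,0]
    - [0,0,0]
    - [0,0,0]
    - [0,0,0]
    - [0,0,0]
  gripper: [0.33,0.33,0.33,0.33,0.33,0.1,0.1,0.1,0.1]
  squeeze: 40

```text
time: 9.45
ee_pos: [591.6, -69.5, 71.0]
orientation: [-3.122, 0.348, -0.002]
contact_force: [-0.7, 0.9, -0.3]
finger_gap: 13.2
grasp_force: 43.6
```

>>> apply_moves:
  translation:
    - [0,0,0]
    - [0,0,0]
    - [0,0,0]
    - [0,0,0]
    - [0,0,0]
    - [0,0,0]
    - [0,0,0]
    - [0,0,0]
    - [0,0,0]
    - [0,0,0]
    - [0,0,0]
  rotation:
    - [0,0,-0.1]
    - [0,0,-0.2]
    - [0,0,-0.3]
    - [0,0,-0.4]
    - [0,0,-0.5]
    - [0,0,-0.6]
    - [0,0,-0.7]
    - [0,0,-0.8]
    - [0,0,-0.9]
    - [0,0,-0.98]
    - [0,0,-0.98]
  gripper: [0.1,0.1,0.1,0.1,0.1,0.1,0.1,0.1,0.1,0.1,0.1]

```text
time: 10.55
ee_pos: [592.0, -68.8, 71.0]
orientation: [-2.761, 1.494, -0.002]
contact_force: [1.0, 3.6, -0.8]
finger_gap: 13.1
grasp_force: 43.7
```

>>> apply_moves:
  translation:
    - [0,0,0]
    - [0,0,0]
    - [0,0,0]
    - [0,0,0]
    - [0,0,0]
    - [0,0,0]
    - [0,0,0]
    - [0,0,0]
    - [0,0,0]
    - [0,0,0]
    - [0,0,0]
  rotation:
    - [0,0,-0.1]
    - [0,0,-0.2]
    - [0,0,-0.3]
    - [0,0,-0.4]
    - [0,0,-0.5]
    - [0,0,-0.6]
    - [0,0,-0.7]
    - [0,0,-0.8]
    - [0,0,-0.9]
    - [0,0,-0.95]
    - [0,0,-0.95]
  gripper: [0.1,0.1,0.1,0.1,0.1,0.1,0.1,0.1,0.1,0.1,0.1]

```text
time: 11.65
ee_pos: [592.8, -68.6, 71.0]
orientation: [-2.027, 2.395, -0.002]
contact_force: [2.0, 4.8, -1.5]
finger_gap: 13.3
grasp_force: 43.5
```

```bash
python3 - <<'E'
from fit import *
from scipy.spatial.transform import Rotation as Rn
np.set_printoptions(precision=3,suppress=True)
s=sensors.read_state();M=Rn.from_rotvec(s['orientation']).as_matrix();print(s['time'],s['ee_pos'],np.arctan2(M[1,1],M[0,1]),s['contact_force'],s['moment'],s['finger_gap'])
E
```

```text
11.65 [592.794 -68.63   70.984] 2.9757650538274807 [ 1.988  4.778 -1.514] [ 1.623 -0.866 -0.026] 13.291379049378671
```

>>> apply_moves:
  translation:
    - [0,0,0]
    - [0,0,0]
    - [0,0,0]
  rotation:
    - [0,0,-0.04]
    - [0,0,-0.07]
    - [0,0,-0.07]
  gripper: [0.1,0.1,0.1]

```text
time: 11.95
ee_pos: [592.8, -68.6, 71.0]
orientation: [-1.965, 2.447, -0.002]
contact_force: [3.7, 4.7, -1.8]
finger_gap: 13.6
grasp_force: 46.4
```

```bash
python3 - <<'E'
from fit import *
from scipy.spatial.transform import Rotation as Rn
np.set_printoptions(precision=3,suppress=True)
s=sensors.read_state();M=Rn.from_rotvec(s['orientation']).as_matrix();print(s['time'],s['ee_pos'],np.arctan2(M[1,1],M[0,1]),s['contact_force'],s['moment'],s['finger_gap'])
E
```

```text
11.95 [592.837 -68.615  71.   ] 2.9236205704494984 [ 3.66   4.698 -1.805] [ 1.695 -0.961  0.974] 13.56689103746192
```

The moment has risen to about 1 Nm, so the cam is at its stop. I let go and lift away.

>>> apply_moves:
  translation:
    - [0,0,0]
    - [0,0,0]
    - [0,0,0]
    - [0,0,0]
    - [0,0,0.1]
    - [0,0,0.3]
    - [0,0,0.5]
    - [0,0,0.65]
    - [0,0,0.65]
    - [0,0,0.65]
  rotation:
    - [0,0,0]
    - [0,0,0]
    - [0,0,0]
    - [0,0,0]
    - [0,0,0]
    - [0,0,0]
    - [0,0,0]
    - [0,0,0]
    - [0,0,0]
    - [0,0,0]
  gripper: [0.4,0.4,0.4,0.4,0.4,0.4,0.4,0.4,0.4,0.4]

```text
time: 12.95
ee_pos: [591.4, -69.6, 200.8]
orientation: [-1.961, 2.453, -0.001]
contact_force: [-0.1, -0.2, -1.2]
finger_gap: 34.0
grasp_force: 0.0
```

>>> apply_moves:
  translation:
    - [-0.6,-0.3,0.2]
    - [-0.6,-0.3,0.2]
    - [-0.6,-0.3,0.2]
    - [-0.6,-0.3,0.2]
    - [-0.6,-0.3,0.2]
  rotation:
    - [0,0,0]
    - [0,0,0]
    - [0,0,0]
    - [0,0,0]
    - [0,0,0]
  gripper: [0.4,0.4,0.4,0.4,0.4]

```text
time: 13.45
ee_pos: [470.4, -129.9, 239.7]
orientation: [1.961, -2.454, -0.001]
contact_force: [0.6, -0.1, 0.4]
finger_gap: 34.1
grasp_force: 0.0
```

```bash
python3 - <<'E'
from fit import *
im=cams.camera('top')[:,:,::-1]
cv2.imwrite('pics/t2.png',cv2.resize(im[120:225,240:400],None,fx=5,fy=5,interpolation=cv2.INTER_CUBIC))
E
```

```text
(no output)
```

View pics/t2.png

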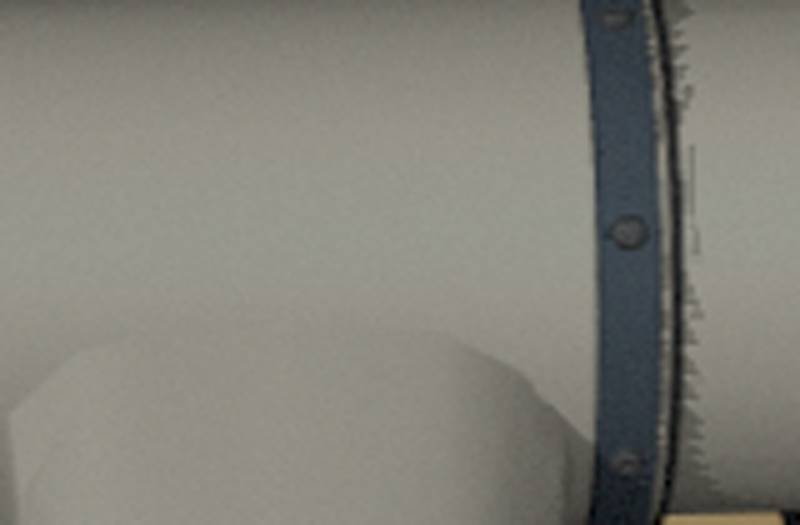

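The arm blocks the top view, and that was my tenth picture. I'll move the arm aside and check the result numerically.

>>> apply_moves:
  translation:
    - [-0.5,-1,0.2]
    - [-0.5,-1,0.2]
    - [-0.5,-1,0.2]
    - [-0.5,-1,0.2]
    - [-0.5,-1,0.2]
    - [-0.5,-1,0.2]
    - [-0.5,-1,0.2]
  rotation:
    - [0,0,0]
    - [0,0,0]
    - [0,0,0]
    - [0,0,0]
    - [0,0,0]
    - [0,0,0]
    - [0,0,0]
  gripper: [0.4,0.4,0.4,0.4,0.4,0.4,0.4]

```text
time: 14.2
ee_pos: [371.6, -329.7, 278.7]
orientation: [1.96, -2.454, -0.004]
contact_force: [0.1, 0.7, -0.3]
finger_gap: 34.5
grasp_force: 0.0
```

```bash
python3 - <<'E'
from fit import *
np.set_printoptions(precision=3,suppress=True,linewidth=200)
im=cams.camera('top');hsv=cv2.cvtColor(im,cv2.COLOR_RGB2HSV)
o=cv2.cvtColor(cv2.imread('pics/top0.png'),cv2.COLOR_BGR2RGB)
print('same region?',np.abs(im[130:140,255:270].astype(int)-o[130:140,255:270]).mean())
for I_,n in((o,'old'),(im,'new')):
    r=I_[145:205,340:390].max(2);v,u=np.nonzero(r<32);p=np.c_[u+340.,v+145.]
    if len(p)<5:print(n,'none');continue
    X=np.array([unproj(q,72)[:2] for q in p]);m=X.mean(0);w,V=np.linalg.eigh(np.cov((X-m).T));print(n,len(p),m,'dir',np.arctan2(V[1,1],V[0,1])%np.pi,'spread',np.sqrt(w*12))
# rows of colours along lines parallel to the ridge, on slope facing robot (grey both) & upper slope
for y,z in((11,67),(-11,67),(0,77)):
    xs=np.arange(-50,110,4.);pp=proj(place((609.46,18.78,1.38),np.c_[xs,0*xs+y,0*xs+z])).astype(np.float32)
    s=cv2.remap(im,pp[None,:,0],pp[None,:,1],cv2.INTER_LINEAR)[0];print('y',y);print(' '.join(f'{int(x)}:{a},{b},{c}' for x,(a,b,c) in zip(xs,s)))
# predicted fixed/section edge profile across ridge at section centre
for x in(-10,12,35,60):
    ys=np.arange(-34,35,3.);pp=proj(place((609.46,18.78,1.38),np.c_[0*ys+x,ys,np.clip(78-abs(ys),56,78)])).astype(np.float32)
    s=cv2.remap(im,pp[None,:,0],pp[None,:,1],cv2.INTER_LINEAR)[0];print('x',x,' '.join(f'{int(y)}:{a},{b},{c}' for y,(a,b,c) in zip(ys,s)))
E
```

```text
same region? 2.6822222222222223
old 181 [587.9   -68.335] dir 2.9181515495093207 spread [12.216 66.813]
new 263 [588.73  -68.783] dir 1.3690059271980448 spread [18.347 59.275]
y 11
-50:81,56,34 -46:80,50,27 -42:83,65,45 -38:93,97,95 -34:87,85,80 -30:84,57,37 -26:89,62,38 -22:83,56,33 -18:44,50,64 -14:80,82,82 -10:81,84,84 -6:79,84,82 -2:79,84,82 2:78,83,81 6:81,86,83 10:79,84,84 14:81,85,84 18:81,86,85 22:81,85,83 26:80,83,81 30:81,85,84 34:82,86,83 38:80,83,82 42:42,51,63 46:79,83,82 50:81,85,83 54:80,83,83 58:81,85,83 62:80,85,84 66:80,85,84 70:80,86,84 74:80,84,82 78:79,85,83 82:81,84,83 86:80,83,82 90:81,86,84 94:80,84,82 98:79,82,81 102:81,85,83 106:70,74,78
y -11
-50:105,91,68 -46:103,90,67 -42:100,89,69 -38:96,97,95 -34:81,78,73 -30:84,56,31 -26:88,60,37 -22:83,59,38 -18:46,45,51 -14:62,66,66 -10:63,67,66 -6:65,69,69 -2:64,67,66 2:62,66,66 6:66,67,68 10:63,66,66 14:67,70,69 18:65,68,67 22:65,68,66 26:63,66,66 30:63,68,67 34:66,69,68 38:65,69,68 42:31,40,58 46:18,41,69 50:17,39,69 54:21,42,71 58:17,38,67 62:24,43,73 66:19,40,69 70:23,42,71 74:22,43,72 78:22,42,71 82:19,39,68 86
[... 1050 characters left out ...]
84 8:81,85,83 11:79,84,82 14:80,84,82 17:80,83,82 20:78,82,81 23:26,38,55 26:13,25,42 29:16,27,44 32:80,76,69
x 35 -34:136,120,91 -31:134,119,89 -28:135,118,89 -25:102,88,66 -22:77,73,65 -19:65,68,68 -16:63,67,69 -13:65,69,68 -10:65,68,68 -7:63,68,65 -4:65,67,67 -1:66,68,72 2:79,84,82 5:82,85,81 8:79,84,83 11:83,86,83 14:80,85,83 17:81,85,83 20:82,87,84 23:26,37,54 26:13,24,44 29:13,27,45 32:67,66,60
x 60 -34:135,118,88 -31:134,116,88 -28:135,118,89 -25:132,116,87 -22:35,49,70 -19:22,42,72 -16:17,41,72 -13:23,42,71 -10:23,42,72 -7:22,40,71 -4:22,42,72 -1:47,60,77 2:80,84,81 5:81,84,84 8:80,83,82 11:81,85,84 14:79,84,83 17:83,86,85 20:75,79,78 23:69,74,81 26:18,15,16 29:21,28,46 32:116,106,86
```

```bash
python3 -c "
from station import arm
print(arm.close_job())"
```

```text
the job is handed in; nothing more can be done
None
```

I stood the gabled section in the bay, turned the cam to its stop, backed the arm clear and handed the job in at about 14 s; a final camera check showed the section tight against the fixed half and the handle along the board, but no verdict came back.

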